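Clamp a bearing bridge in its fixture

ROBOT

A 6-joint arm with a two-finger parallel gripper is mounted at the origin on the work surface. World frame = base frame: x ahead of the robot, y to its left, z up, the work surface at z = 0. Lengths are in mm, angles in rad, forces in N, time in s.
With the tool pointing down it reaches from about 275 to 750 mm from the base axis. Payload 10.2 kg.
Tool frame: the origin (TCP) lies midway between the tips of the shut fingers; the grasp point (between the pads) lies 19 mm behind it; z points along the fingers, y is the line along which they close (so a half turn about z gives the same grasp; the last joint's range is limited). The gripper opens to 88 mm and grips with 3 to 60 N. Pads are 18 mm wide; open, the fingers measure 123 mm over their backs; the gripper's body (75 mm by 187 mm) begins 45 mm behind the grasp point.
Start: joints at [-0.223, 0.313, 1.498, -0, 1.331, -0.223], TCP at [525.006, -0.014, 238.72] pointing down, gripper open.
Joint ranges: [-2.94, 2.94], [-0.97, 2.17], [0.19, 2.56], [-1.23, 4.37], [0.02, 3.11], [-2.88, 2.88]. Speed limits (rad/s): [2.39, 2.39, 3.01, 3.14, 3.14, 3.14].

INTERFACE

Orientations are given as a 3x3 rotation matrix whose columns are the frame's x, y, z axes.
In Python, from plant import manip gives the robot as it stands.
- The arm moves only by the tool play_rows, never from a script. Its argument "targets" is a list of rows, each an object of numbers: "claw": the closure, from -1 (fully open) to 1 (shut), so that 0 is half open; "x", "y", "z": the shift along the world's x, y, z in units of 0.1 m (1.0 is 0.1 m); "rx", "ry", "rz": the turn, a rotation vector about the world's x, y, z in units of 90 degrees (1.0 is 90 degrees). A call has 1 to 20 rows; each row is the pose to reach, as a shift and turn from the pose commanded when the call began; what a row does not reach only later rows make up. A row lasts 1/12 s, in which the tool goes at most 41.7 mm and 7.16 degrees, less where a joint would pass 70% of its speed; a pose out of reach is approached as far as the arm can. A call with a number of a shift or a turn outside -1 to 1 is refused whole. A call with a gripper value outside its range is refused whole. The fingers move at their own pace and stop on an object; the grip force is fixed at half the most. Time passes only in rows, so rows that repeat a pose let the fingers close. It gives the time, the measured TCP pose, the force and the opening at its end, in the units of the state.
- manip.observe(): the state, without advancing time (a new reading comes with each control period).
- manip.get_image(name): name is "scene" or "side" or "wrist"; returns the picture (384x512x3 uint8, blue, green, red); there is no depth.
- manip.calibration(name): a dict with "intrinsics" (3x3 intrinsics, pixels), "rvec" (rotation vector, rad) and "tvec" (3), from world to camera coordinates, as OpenCV has them. Camera axes: x right, y down, z forward; pixel columns grow to the right and rows downward; lengths in mm; the calibration is good to about 2 mm. A picture is of the moment at which its call begins: read the wrist's pose just before it. calibration takes no time and is no camera call; for the wrist camera it gives the pose at the moment of the call.
- manip.close_job(): hands the job in, once; it reports no verdict.
The state is a dict: "time_s": time; "joint_positions": joint angles; "qvel": joint speeds; "tau": joint torques, N m; "eef_pos": TCP position; "eef_rot": TCP orientation; "ft_force": force on the tool from outside, world axes, zero at the start; "torque": the same for the moment, N m; "finger_gap": opening from 0.0 (shut) to 1.0 (fully open).
Only numpy, scipy, OpenCV 4.12 (cv2) and the standard library are available. Lean on these libraries where they do the work, as an engineer would, in place of code of your own. Each camera call takes 0.05 s, during which the arm holds its last target. There are 200 camera calls.

TASK

Slide the loose aluminium bearing bridge along the fixture's bed until both of its ends sit fully home against the two stop posts; it sticks and jams between the rails if one end gets far ahead, so work the ends forward in turn. Then push the clamp's handle over past its dead centre, all the way down, so that the spindle is locked on the bridge. Leave the parts lying around the fixture where they are.

Things in the scene. Friction and masses are not known exactly. Their poses are not given: they have to be found in the camera images.
- fixture: Steel fixture fixed to the bench. Origin: bed underside, below the centre of the bridge's home place. +x: the way the bridge slides to the stops; z up. Bed x -95 to +160, y -105 to +105, top 12 mm above the bench. Rails guide the bridge's ends: inner faces y = +-83, x -90 to +25, 12 mm above the bed. Toggle clamp on the centre line at x +53 to +153: two-plate pedestal 38 wide (foot 60), up to 103 mm high.
- stop_left (a point): Centre of the rear (-x) face of the stop post at the fixture's +y: x +15, y +62, 26 mm above the bench. Post 22 mm wide in y, top 40 mm above the bench.
- stop_right (a point): The same on the other post, at the fixture's y -62.
- bridge: Loose aluminium bearing bridge, 30 (x) by 160 (y) by 40 mm (z), 0.5 to 1 kg, axes about as the fixture's. Origin: centre of underside. Crown: middle 80 mm, open below 23 mm; solid feet 40 long, 30 high at both ends. Starts 35 to 55 mm short of home, a little skewed. Home: front face on both posts, origin at fixture x = 0. 3 mm play to each rail; binds when turned over about 0.2 rad and jams at 0.3. Slides at 3 to 15 N.
- bridge_left (a point): Centre of the bridge's foot at its own +y end: 60 mm along y from its middle and 15 mm above its underside. Its back face, to be pushed, is 15 mm behind (-x); the space behind it is free. At fixture x = 0 when home.
- bridge_right (a point): The same at the bridge's -y end.
- handle (a joint): Angle of the clamp handle, rad: 0 upright (clamp open, arm swung up), growing as it swings towards the fixture's +x and down; 1.57 is the end stop: handle level, pointing to +x, locked. From about 1.0 the sprung spindle bears on the bridge and resists, up to about 7 N at the grip; dead centre at 1.40, beyond it the clamp stays shut by itself. Let go before that it springs back towards 1.0.
- handle_pivot (a point): The handle's hinge point, on the fixture's centre line: x +130.5, y 0, 91.5 mm above the bench. The hinge axis is the fixture's y.
- handle_grip (a point): Point on the axis of the handle's round black rubber grip, 100 mm from the hinge. The grip is 20 mm thick and spans 45 to 120 mm from the hinge. When open it stands upright, top 211 mm above the bench; the raised arm stands in front (-x) of it to a height of 160 mm, so the top 45 mm of the grip is free to be pushed from there.
- spindle: The clamp's sprung spindle (16 mm travel) at the end of the 75 mm arm, which is hinged at fixture x +75, 72 mm above the bench. Origin on the arm's centre line; face of its 18 mm rubber foot 31 mm along its -z. Locked, it presses the crown's centre with about 30 N. Open, it points to the fixture's -x, 140 mm above the bench, foot at x about +27: keep clear when pushing the bridge.
- piston: Bystander: aluminium piston, 72 mm diameter, 54 mm high, standing on the bench. Origin: centre of its underside.
- wrench: Bystander: steel wrench, 160 mm long, lying flat on the bench.
- liner: Bystander: steel ring, 60 mm diameter, 22 mm high, lying on the bench.
Things that resemble listed ones, but are neither listed nor needed, are in the scene too. Leave any brown or pink look-alike of the bridge alone.

How it is judged:
By the outcome, as a careful person would: the job done as asked, in the order asked, and still so for the second after the job is handed in, with the robot touching nothing.
It also fails if it takes over 54 s, if anything falls off the work surface, if the arm or the gripper's body presses on something with over 40 N, if the wrist force passes 120 N, or if a joint passes its speed limit or range.

## Working session

There is one attempt and no reset: what is moved stays moved. The work goes in short steps, Python scripts to look and compute and a tool call to move; the robot and the scene stay as the last step left them, time stands still between calls to the robot, and variables do not carry over. Pictures are saved under pics/ and viewed, on a budget of 10 in all, crops included, one or two more only if the job needs it, and the job is handed in when it is done.

Besides the shell and the picture viewer there is one more tool, called after "Emit:" as name(argument=value, ...), one argument or row to a line, values as JSON. play_rows: Moves the arm, as the interface text tells. Shifts and turns lie within -1 to 1; 1 stands for 0.1 m of shift or 90 degrees of turn. Its arguments: {"type":"object","properties":{"targets":{"type":"array","items":{"type":"object","properties":{"claw":{"type":"number"},"x":{"type":"number","minimum":-1,"maximum":1},"y":{"type":"number","minimum":-1,"maximum":1},"z":{"type":"number","minimum":-1,"maximum":1},"rx":{"type":"number","minimum":-1,"maximum":1},"ry":{"type":"number","minimum":-1,"maximum":1},"rz":{"type":"number","minimum":-1,"maximum":1}}}}},"required":["targets"]}

```bash
mkdir -p pics; ls
cat > h.py <<'E'
import numpy as np, cv2
from plant import manip
def cal(n):
    c=manip.calibration(n); return np.array(c["intrinsics"],float),cv2.Rodrigues(np.array(c["rvec"],float))[0],np.array(c["tvec"],float).ravel()
def ray(c,p):
    K,R,t=c; d=R.T@np.linalg.solve(K,[p[0],p[1],1.]); return -R.T@t,d
def onz(c,p,z):
    o,d=ray(c,p); return o+d*(z-o[2])/d[2]
def tri(c1,p1,c2,p2):
    o1,d1=ray(c1,p1);o2,d2=ray(c2,p2)
    s=np.linalg.lstsq(np.c_[d1,-d2],o2-o1,rcond=None)[0]
    a,b=o1+d1*s[0],o2+d2*s[1]; return (a+b)/2,np.linalg.norm(a-b)
def proj(c,P):
    K,R,t=c; q=(R@np.atleast_2d(P).T).T+t; q=q@K.T; return q[:,:2]/q[:,2:]
E
python3 - <<'E'
from h import *
a={n:manip.get_image(n) for n in("scene","side","wrist")}
for n in a: cv2.imwrite(f"pics/{n}0.png",a[n]); K,R,t=cal(n); print(n,(-R.T@t).round(),R[2].round(2),K[0,0])
cv2.imwrite("pics/v1.png",cv2.resize(a["scene"],(800,600),interpolation=cv2.INTER_CUBIC))
cv2.imwrite("pics/v2.png",cv2.resize(a["side"],(800,600),interpolation=cv2.INTER_CUBIC))
E
```

```text
pics
scene [1321.  512.  915.] [-0.63 -0.43 -0.65] 490.39768718811894
side [ 300. -490.  841.] [ 0.33  0.53 -0.78] 392.2514198044556
wrist [524.  75. 383.] [ 0.   -0.29 -0.96] 332.5639787514754
```

View pics/v1.png

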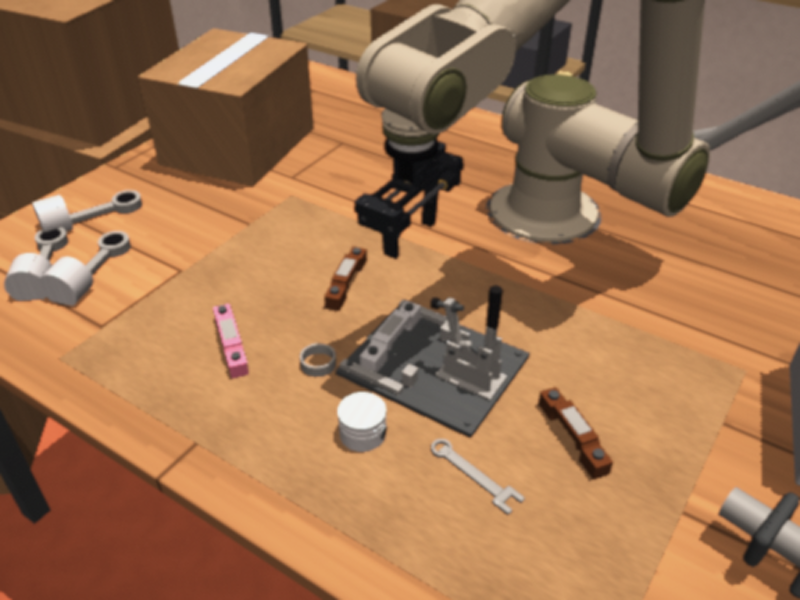

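View pics/v2.png

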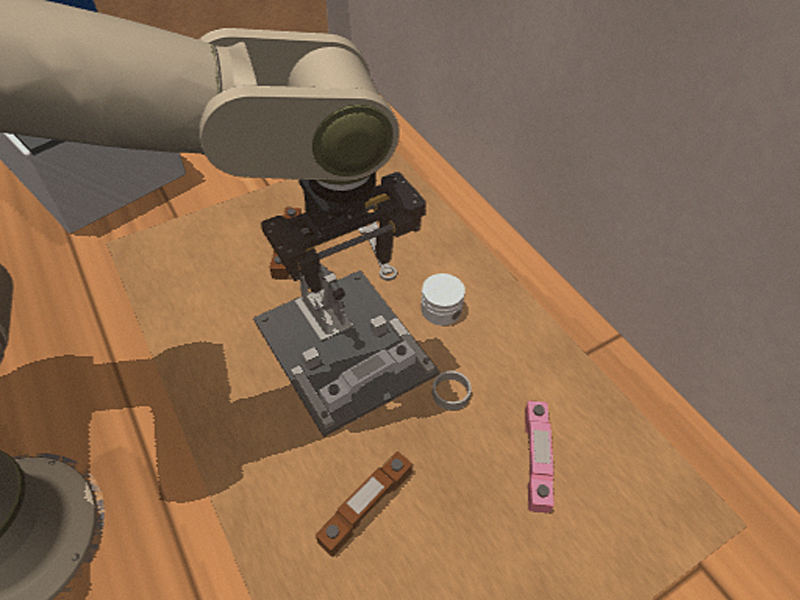

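The scene shot shows the grey bridge in the fixture at about (390,335) of 800x600, with the handle at (494,310). The look-alikes are brown at (345,277) and (575,430), and pink at (230,340). In the side shot the grey bridge is at (367,370), brown at (365,502) and (285,240), pink at (540,455). Only the grey one lies between the rails, so it is the one meant. Next is an enlarged crop to confirm this and read the corners.

Run:
```python
from h import *
s=cv2.imread("pics/side0.png")[165:285,155:288]; w=cv2.imread("pics/wrist0.png"); c=cv2.imread("pics/scene0.png")[180:280,212:345]
s=cv2.resize(s,None,fx=3,fy=3,interpolation=2); c=cv2.resize(c,None,fx=3,fy=3,interpolation=2)
o=np.zeros((600,800,3),np.uint8); o[:360,:399]=s; o[:300,401:800]=c; o[300:600,401:800]=cv2.resize(w,(399,300),interpolation=3)
cv2.imwrite("pics/v3.png",o)
```

```text
(no output)
```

View pics/v3.png

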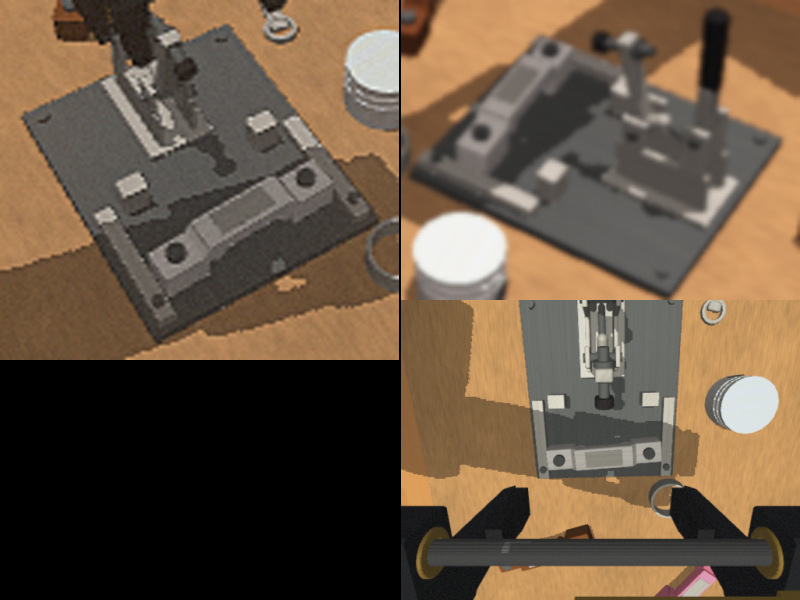

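The crops confirm that the grey bridge sits between the rails, short of the two light posts. I'll fit the fixture from points seen in two views.

```bash
cat > fit.py <<'E'
from h import *
S=lambda x,y:(155+x/3-.33,165+y/3-.33); C=lambda x,y:(212+(x-401)/3-.33,180+y/3-.33); W=lambda x,y:((x-401)/399*512,(y-300)/300*384)
cs,cc,cw=cal("side"),cal("scene"),cal("wrist")
E
python3 - <<'E'
from fit import *
print("w",cw[1].round(2).tolist())
# bed corners top z=12: (-95,+105),(−95,−105),(160,105),(160,-105)
print("side",[onz(cs,S(*p),12).round(1) for p in[(25,117),(229,26),(376,215),(160,331)]])
print("scene",[onz(cc,C(*p),12).round(1) for p in[(413,172),(671,287),(779,140),(541,38)]])
print("wrist",[onz(cw,W(*p),12).round(1) for p in[(541,472),(675,473)]])
print("posts40 side",[onz(cs,S(*p),40).round(1) for p in[(131,184),(259,122)]], "wrist",[onz(cw,W(*p),40).round(1) for p in[(556,398),(650,396)]])
print("bolts30 side",[onz(cs,S(*p),42).round(1) for p in[(176,252),(306,177)]],"wrist",[onz(cw,W(*p),42).round(1) for p in[(559,461),(649,453)]],"scene",[onz(cc,C(*p),42).round(1) for p in[(481,131),(550,49)]])
for a,b,c in[((176,252),(559,461),(550,49)),((306,177),(649,453),(481,131))]:
  for q in(c,): print("tri bolt",tri(cs,S(*a),cw,W(*b)),tri(cs,S(*a),cc,C(*q)))
print("handle top scene@211",onz(cc,C(717,14),211),"bottom-of-black@136",onz(cc,C(710,88),136))
E
```

```text
w [[1.0, -0.0, 0.0], [-0.0, -0.96, 0.29], [0.0, -0.29, -0.96]]
side [array([423.1, 168.8,  12. ]), array([630.1, 173.7,  12. ]), array([635.5, -72.3,  12. ]), array([433.3, -77.2,  12. ])]
scene [array([638.7, -65.4,  12. ]), array([626.6, 181.3,  12. ]), array([429.2, 177.6,  12. ]), array([429.4, -71.9,  12. ])]
wrist [array([434.8, -67.4,  12. ]), array([640. , -69.2,  12. ])]
posts40 side [array([467.2,  39.2,  40. ]), array([588.8,  42.2,  40. ])] wrist [array([467.8,  45.9,  40. ]), array([589.9,  48.3,  40. ])]
bolts30 side [array([469.5, -37.5,  42. ]), array([593.6, -27.6,  42. ])] wrist [array([468.1, -39.6,  42. ]), array([592.5, -28.1,  42. ])] scene [array([590. , -27.5,  42. ]), array([467.4, -37.2,  42. ])]
tri bolt (array([468.72701294, -38.87318309,  44.52342877]), np.float64(0.4380049403260756)) (array([468.79383114, -37.22445526,  42.66604942]), np.float64(1.662162985791031))
tri bolt (array([592.8322614 , -28.03444257,  42.71131802]), np.float64(1.0376020112749582)) (array([592.27731304, -27.43577128,  43.41586833]), np.float64(2.6074053646168647))
handle top scene@211 [529.05234277 151.66042375 211.        ] bottom-of-black@136 [528.93469529 152.27894334 136.        ]
```

Emit:
play_rows(
  targets=[
    {"claw": -1, "x": 0.05, "y": -0.35, "z": 0, "rx": 0.07, "rz": 0.005},
    {"claw": -1, "x": 0.05, "y": -0.7, "z": -0.1, "rx": 0.14, "rz": 0.01},
    {"claw": -1, "x": 0.05, "y": -0.95, "z": -0.3, "rx": 0.21, "ry": 0.002, "rz": 0.013},
    {"claw": -1, "x": 0.05, "y": -0.95, "z": -0.6, "rx": 0.278, "ry": 0.003, "rz": 0.013},
    {"claw": -1, "x": 0.05, "y": -0.95, "z": -0.9, "rx": 0.278, "ry": 0.003, "rz": 0.013},
    {"claw": -1, "x": 0.05, "y": -0.95, "z": -0.9, "rx": 0.278, "ry": 0.003, "rz": 0.013},
    {"claw": -1, "x": 0.05, "y": -0.95, "z": -0.9, "rx": 0.278, "ry": 0.003, "rz": 0.013},
    {"claw": -1, "x": 0.05, "y": -0.95, "z": -0.9, "rx": 0.278, "ry": 0.003, "rz": 0.013},
  ],
)

```text
schema error: expected keys claw, x, y, z, rx, ry, rz
```

Run:
```python
from h import *
s=manip.observe(); print(s["time_s"],s["eef_pos"],np.round(s["eef_rot"],3).tolist(),np.round(s["ft_force"],1),s["finger_gap"])
cs=cal("side"); print("brown",[onz(cs,(x/1.5625,y/1.5625),30).round() for x,y in[(398,455),(328,535),(410,468)]])
c=cal("wrist"); im=manip.get_image("wrist"); cv2.imwrite("pics/w1.png",im)
np.savez("w1.npz",K=c[0],R=c[1],t=c[2])
cv2.imwrite("pics/v4.png",cv2.resize(im,(800,600),interpolation=2))
```

```text
0.15 [5.24834519e+02 3.17347231e-02 2.38339887e+02] [[0.0, 1.0, -0.001], [1.0, -0.0, 0.0], [0.0, -0.001, -1.0]] [ 0.5  0.1 -0.4] 1.0005702956734845
brown [array([ 502., -173.,   30.]), array([ 367., -223.,   30.]), array([ 506., -198.,   30.])]
```

View pics/v4.png

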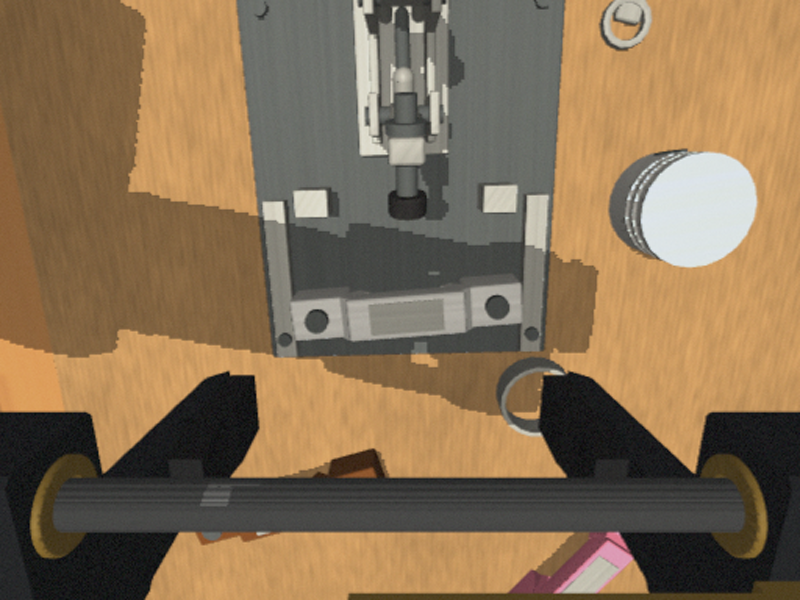

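The rows need every key, so nothing moved. This wrist shot is from the start pose: rear bed corners at (275,357) and (547,352), post tops at (311,203) and (500,198), foot bolts at (316,321) and (497,307), and the liner at (533,395), close to where the right finger comes down.

Run:
```python
from h import *
d=np.load("w1.npz"); c=(d["K"],d["R"],d["t"]); cs=cal("side")
w=lambda x,y:(x*.64-.2,y*.64-.2)
f=lambda p,z:onz(c,w(*p),z).round(1)
print("bed rear",f((275,357),12),f((547,352),12))
print("post rear top edge",[f(p,40) for p in[(294,217),(329,217),(483,212),(518,211)]],"front",[f(p,40) for p in[(293,191),(500,185)]])
print("bolts",f((316,321),43),f((497,307),43))
print("bridge rear top L..R foot",[f(p,42) for p in[(293,341),(347,339),(471,328),(523,323)]])
print("foot tip",f((407,217),140))
im=cv2.imread("pics/side0.png")
p=[(452,371),(452,408),(433,389),(472,390)]
print("liner side (edges)",[onz(cs,(x*.64,y*.64),z).round() for (x,y),z in zip(p,(22,0,12,12))])
print("liner left/top wrist",f((498,400),11),f((533,360),22))
```

```text
bed rear [429.5 -77.9  12. ] [638.4 -73.8  12. ]
post rear top edge [array([456. ,  32.5,  40. ]), array([478.9,  32.5,  40. ]), array([579.8,  35.7,  40. ]), array([602.6,  36.4,  40. ])] front [array([456.3,  49.2,  40. ]), array([589.9,  53. ,  40. ])]
bolts [467.6 -38.3  43. ] [591.9 -28.3  43. ]
bridge rear top L..R foot [array([450.6, -53.4,  42. ]), array([488.5, -52. ,  42. ]), array([574.9, -43.9,  42. ]), array([610.8, -40.2,  42. ])]
foot tip [528.4  44.9 140. ]
liner side (edges) [array([649., -91.,  22.]), array([ 621., -137.,    0.]), array([610., -99.,  12.]), array([ 661., -131.,   12.])]
liner left/top wrist [ 603.3 -115.    11. ] [625.3 -76.3  22. ]
```

Emit:
play_rows(
  targets=[
    {"claw": -1, "x": 0.03, "y": -0.35, "z": 0, "rx": 0.07, "ry": 0, "rz": 0.005},
    {"claw": -1, "x": 0.03, "y": -0.7, "z": -0.1, "rx": 0.14, "ry": 0, "rz": 0.01},
    {"claw": -1, "x": 0.03, "y": -0.84, "z": -0.4, "rx": 0.21, "ry": 0.002, "rz": 0.015},
    {"claw": -1, "x": 0.03, "y": -0.84, "z": -0.7, "rx": 0.278, "ry": 0.003, "rz": 0.015},
    {"claw": -1, "x": 0.03, "y": -0.84, "z": -1, "rx": 0.278, "ry": 0.003, "rz": 0.015},
    {"claw": -1, "x": 0.03, "y": -0.84, "z": -1, "rx": 0.278, "ry": 0.003, "rz": 0.015},
    {"claw": -1, "x": 0.03, "y": -0.84, "z": -1, "rx": 0.278, "ry": 0.003, "rz": 0.015},
    {"claw": -1, "x": 0.03, "y": -0.84, "z": -1, "rx": 0.278, "ry": 0.003, "rz": 0.015},
  ],
)

```text
time_s: 0.87
eef_pos: [528.8, -83.8, 140.6]
eef_rot: [[-0.024, 1.0, -0.008], [0.907, 0.025, 0.421], [0.421, 0.003, -0.907]]
ft_force: [-0.1, -0.3, 0.3]
finger_gap: 1.001
```

Emit:
play_rows(
  targets=[
    {"claw": -1, "x": 0, "y": 0, "z": -0.3, "rx": 0, "ry": 0, "rz": 0},
    {"claw": -1, "x": 0, "y": 0, "z": -0.6, "rx": 0, "ry": 0, "rz": 0},
    {"claw": -1, "x": 0, "y": 0, "z": -0.85, "rx": 0, "ry": 0, "rz": 0},
    {"claw": -1, "x": 0, "y": 0, "z": -1, "rx": 0, "ry": 0, "rz": 0},
    {"claw": -1, "x": 0, "y": 0, "z": -1, "rx": 0, "ry": 0, "rz": 0},
    {"claw": -1, "x": 0, "y": 0, "z": -1, "rx": 0, "ry": 0, "rz": 0},
  ],
)

```text
time_s: 1.37
eef_pos: [528.9, -83.9, 40.5]
eef_rot: [[-0.024, 1.0, -0.008], [0.906, 0.025, 0.422], [0.422, 0.003, -0.907]]
ft_force: [0.4, 0.1, 0.8]
finger_gap: 0.999
```

Emit:
play_rows(
  targets=[
    {"claw": -1, "x": 0, "y": 0, "z": -0.08, "rx": 0, "ry": 0, "rz": 0},
    {"claw": -1, "x": 0, "y": 0, "z": -0.15, "rx": 0, "ry": 0, "rz": 0},
    {"claw": -1, "x": 0, "y": 0, "z": -0.15, "rx": 0, "ry": 0, "rz": 0},
    {"claw": -1, "x": 0, "y": 0.08, "z": -0.15, "rx": 0, "ry": 0, "rz": 0},
    {"claw": -1, "x": 0, "y": 0.15, "z": -0.15, "rx": 0, "ry": 0, "rz": 0},
    {"claw": -1, "x": 0, "y": 0.2, "z": -0.15, "rx": 0, "ry": 0, "rz": 0},
    {"claw": -1, "x": 0, "y": 0.25, "z": -0.15, "rx": 0, "ry": 0, "rz": 0},
    {"claw": -1, "x": 0, "y": 0.3, "z": -0.15, "rx": 0, "ry": 0, "rz": 0},
    {"claw": -1, "x": 0, "y": 0.3, "z": -0.15, "rx": 0, "ry": 0, "rz": 0},
  ],
)

```text
time_s: 2.12
eef_pos: [528.0, -53.3, 23.9]
eef_rot: [[-0.023, 1.0, -0.01], [0.906, 0.025, 0.423], [0.423, 0.001, -0.906]]
ft_force: [0.4, -0.8, -0.6]
finger_gap: 1.0
```

Emit:
play_rows(
  targets=[
    {"claw": -1, "x": 0, "y": 0.03, "z": 0, "rx": 0, "ry": 0, "rz": 0},
    {"claw": -1, "x": 0, "y": 0.06, "z": 0, "rx": 0, "ry": 0, "rz": 0},
    {"claw": -1, "x": 0, "y": 0.09, "z": 0, "rx": 0, "ry": 0, "rz": 0},
    {"claw": -1, "x": 0, "y": 0.12, "z": 0, "rx": 0, "ry": 0, "rz": 0},
    {"claw": -1, "x": 0, "y": 0.15, "z": 0, "rx": 0, "ry": 0, "rz": 0},
    {"claw": -1, "x": 0, "y": 0.18, "z": 0, "rx": 0, "ry": 0, "rz": 0},
  ],
)

```text
time_s: 2.62
eef_pos: [528.5, -36.7, 23.9]
eef_rot: [[-0.021, 1.0, -0.008], [0.907, 0.023, 0.422], [0.422, 0.002, -0.907]]
ft_force: [0.6, -6.4, 1.6]
finger_gap: 1.002
```

Emit:
play_rows(
  targets=[
    {"claw": -1, "x": 0, "y": 0.03, "z": 0, "rx": 0, "ry": 0, "rz": 0},
    {"claw": -1, "x": 0, "y": 0.06, "z": 0, "rx": 0, "ry": 0, "rz": 0},
    {"claw": -1, "x": 0, "y": 0.09, "z": 0, "rx": 0, "ry": 0, "rz": 0},
    {"claw": -1, "x": 0, "y": 0.12, "z": 0, "rx": 0, "ry": 0, "rz": 0},
    {"claw": -1, "x": 0, "y": 0.15, "z": 0, "rx": 0, "ry": 0, "rz": 0},
  ],
)

```text
time_s: 3.03
eef_pos: [528.5, -21.7, 23.9]
eef_rot: [[-0.021, 1.0, -0.008], [0.907, 0.023, 0.422], [0.422, 0.002, -0.907]]
ft_force: [-0.0, -6.4, 2.4]
finger_gap: 0.996
```

Run:
```python
from h import *
im=manip.get_image("side")
cv2.imwrite("pics/v5.png",cv2.resize(im[130:300,140:310],(600,600),interpolation=2))
s=manip.observe(); print(s["eef_pos"],s["ft_force"],s["torque"])
```

```text
[528.3802837  -21.12920383  23.87320273] [ 1.06704149 -4.10360819  1.35224724] [-0.75431161 -0.0736499  -0.02642754]
```

View pics/v5.png

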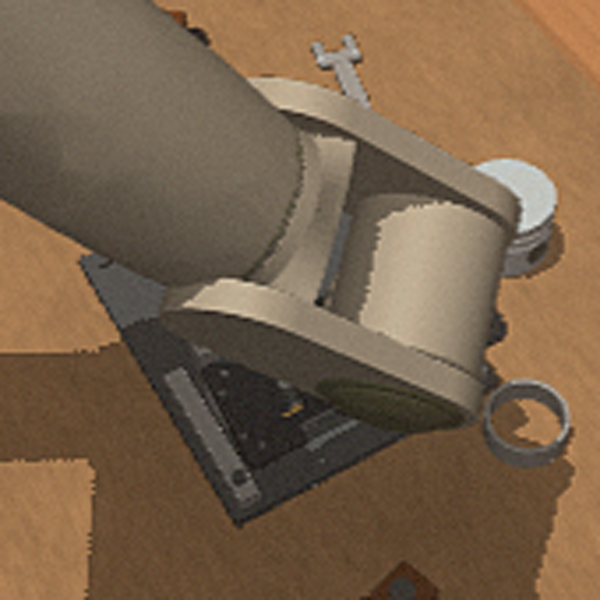

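The arm hides the bridge in the side view; the push is smooth at about 6 N. Carrying on to the stops.

Emit:
play_rows(
  targets=[
    {"claw": -1, "x": 0, "y": 0.03, "z": 0, "rx": 0, "ry": 0, "rz": 0},
    {"claw": -1, "x": 0, "y": 0.06, "z": 0, "rx": 0, "ry": 0, "rz": 0},
    {"claw": -1, "x": 0, "y": 0.09, "z": 0, "rx": 0, "ry": 0, "rz": 0},
    {"claw": -1, "x": 0, "y": 0.12, "z": 0, "rx": 0, "ry": 0, "rz": 0},
  ],
)

```text
time_s: 3.42
eef_pos: [528.4, -9.7, 23.9]
eef_rot: [[-0.021, 1.0, -0.008], [0.906, 0.023, 0.422], [0.422, 0.002, -0.907]]
ft_force: [0.2, -6.2, 0.8]
finger_gap: 1.0
```

Emit:
play_rows(
  targets=[
    {"claw": -1, "x": 0, "y": 0.01, "z": 0, "rx": 0, "ry": 0, "rz": 0},
    {"claw": -1, "x": 0, "y": 0.02, "z": 0, "rx": 0, "ry": 0, "rz": 0},
    {"claw": -1, "x": 0, "y": 0.03, "z": 0, "rx": 0, "ry": 0, "rz": 0},
  ],
)

```text
time_s: 3.67
eef_pos: [528.4, -6.6, 23.8]
eef_rot: [[-0.022, 1.0, -0.008], [0.906, 0.023, 0.422], [0.422, 0.001, -0.907]]
ft_force: [0.1, -6.7, 2.3]
finger_gap: 1.001
```

Run:
```python
from h import *
im=manip.get_image("wrist"); cv2.imwrite("pics/w2.png",im)
cv2.imwrite("pics/v6.png",cv2.resize(im,(800,600),interpolation=2))
s=manip.observe(); print(s["eef_pos"],s["ft_force"],s["torque"])
```

```text
[528.38736466  -6.50406843  23.87178192] [ 0.09015653 -5.23834912  1.1305335 ] [-0.87218181  0.03091923  0.02106513]
```

View pics/v6.png

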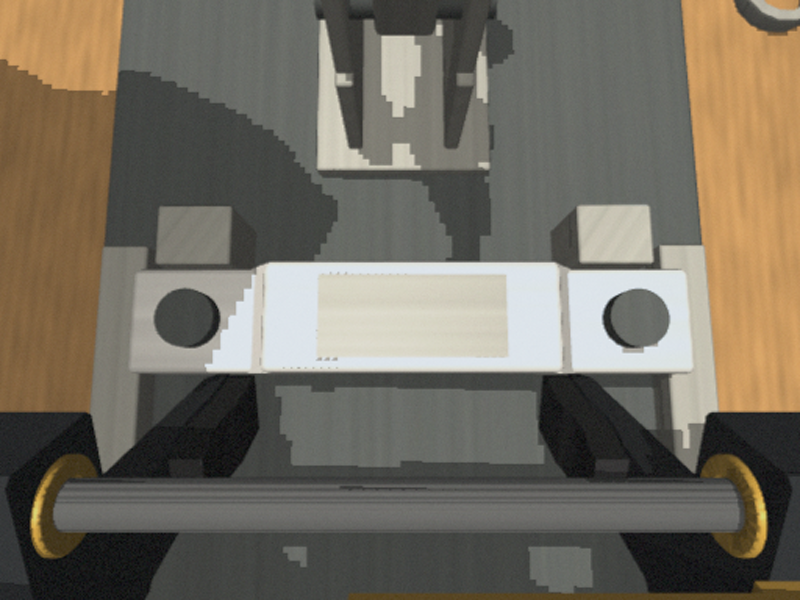

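The wrist view shows the bridge square, its front edge about 5 px (1–2 mm) short of both posts at (195,265) and (615,262). The fingers are behind both feet.

Emit:
play_rows(
  targets=[
    {"claw": -1, "x": 0, "y": 0.008, "z": 0, "rx": 0, "ry": 0, "rz": 0},
    {"claw": -1, "x": 0, "y": 0.015, "z": 0, "rx": 0, "ry": 0, "rz": 0},
    {"claw": -1, "x": 0, "y": 0.015, "z": 0, "rx": 0, "ry": 0, "rz": 0},
  ],
)

```text
time_s: 3.97
eef_pos: [528.4, -5.2, 23.9]
eef_rot: [[-0.022, 1.0, -0.008], [0.906, 0.023, 0.422], [0.422, 0.002, -0.907]]
ft_force: [1.1, -5.6, 0.8]
finger_gap: 0.993
```

Emit:
play_rows(
  targets=[
    {"claw": -1, "x": 0, "y": 0.007, "z": 0, "rx": 0, "ry": 0, "rz": 0},
    {"claw": -1, "x": 0, "y": 0.007, "z": 0, "rx": 0, "ry": 0, "rz": 0},
  ],
)

```text
time_s: 4.13
eef_pos: [528.5, -4.8, 23.9]
eef_rot: [[-0.022, 1.0, -0.008], [0.907, 0.023, 0.421], [0.421, 0.002, -0.907]]
ft_force: [-0.6, -7.0, 1.2]
finger_gap: 0.994
```

Run:
```python
from h import *
s=manip.observe(); print(s["eef_pos"],s["ft_force"],s["torque"])
```

```text
[528.4670833   -4.84750382  23.86274169] [-0.58976391 -7.03809251  1.16175946] [-1.19612194  0.17293849  0.15827157]
```

Emit:
play_rows(
  targets=[
    {"claw": -1, "x": 0, "y": 0.007, "z": 0, "rx": 0, "ry": 0, "rz": 0},
    {"claw": -1, "x": 0, "y": 0.007, "z": 0, "rx": 0, "ry": 0, "rz": 0},
  ],
)

```text
time_s: 4.3
eef_pos: [528.5, -4.7, 23.9]
eef_rot: [[-0.022, 1.0, -0.008], [0.907, 0.023, 0.42], [0.42, 0.002, -0.907]]
ft_force: [-1.2, -11.2, 2.4]
finger_gap: 1.001
```

Run:
```python
from h import *
s=manip.observe(); print(s["eef_pos"],s["ft_force"],s["torque"])
```

```text
[528.5382555   -4.66540352  23.89857903] [ -1.21330529 -11.24266943   2.39125121] [-1.65853311  0.30691555  0.23945878]
```

Emit:
play_rows(
  targets=[
    {"claw": -1, "x": 0, "y": 0.007, "z": 0, "rx": 0, "ry": 0, "rz": 0},
    {"claw": -1, "x": 0, "y": 0.007, "z": 0, "rx": 0, "ry": 0, "rz": 0},
  ],
)

```text
time_s: 4.47
eef_pos: [528.6, -4.5, 23.9]
eef_rot: [[-0.022, 1.0, -0.008], [0.908, 0.023, 0.419], [0.419, 0.002, -0.908]]
ft_force: [-2.3, -14.6, 2.8]
finger_gap: 0.998
```

Run:
```python
from h import *
s=manip.observe(); print(s["eef_pos"],s["ft_force"],s["torque"])
```

```text
[528.57708358  -4.54645623  23.90066373] [ -2.26136103 -14.58567768   2.82247411] [-2.05043525  0.43948365  0.3239276 ]
```

Emit:
play_rows(
  targets=[
    {"claw": -1, "x": 0, "y": 0, "z": 0, "rx": 0, "ry": 0, "rz": 0.005},
    {"claw": -1, "x": 0, "y": 0, "z": 0, "rx": 0, "ry": 0, "rz": 0.01},
    {"claw": -1, "x": 0, "y": 0, "z": 0, "rx": 0, "ry": 0, "rz": 0.01},
  ],
)

```text
time_s: 4.72
eef_pos: [528.8, -4.7, 23.8]
eef_rot: [[-0.035, 0.999, -0.014], [0.907, 0.037, 0.419], [0.419, 0.002, -0.908]]
ft_force: [-3.1, -14.6, 2.9]
finger_gap: 0.998
```

Run:
```python
from h import *
s=manip.observe(); print(s["eef_pos"],s["ft_force"],s["torque"],s["eef_rot"][1])
```

```text
[528.80046128  -4.70392486  23.82931982] [ -3.13955508 -14.55959773   2.85533242] [-2.16750902  0.30455629 -0.46283693] [0.9070849  0.03749367 0.41927463]
```

Emit:
play_rows(
  targets=[
    {"claw": -1, "x": 0, "y": 0.005, "z": 0, "rx": 0, "ry": 0, "rz": 0.005},
    {"claw": -1, "x": 0, "y": 0.005, "z": 0, "rx": 0, "ry": 0, "rz": 0.01},
    {"claw": -1, "x": 0, "y": 0.005, "z": 0, "rx": 0, "ry": 0, "rz": 0.01},
  ],
)

```text
time_s: 4.97
eef_pos: [529.0, -5.2, 23.8]
eef_rot: [[-0.049, 0.999, -0.019], [0.907, 0.052, 0.417], [0.418, 0.003, -0.908]]
ft_force: [-3.5, -19.8, 2.3]
finger_gap: 0.999
```

Run:
```python
from h import *
s=manip.observe(); print(s["eef_pos"],s["ft_force"],s["torque"],s["eef_rot"][1])
im=manip.get_image("wrist")
cv2.imwrite("pics/v7.png",cv2.resize(im[110:260,50:470],None,fx=1.9,fy=1.9,interpolation=2))
```

```text
[529.04776199  -5.22332731  23.83464683] [ -3.50511667 -19.82673513   2.32766469] [-2.97844385  0.48685729 -0.69374034] [0.9072061  0.05212177 0.41744511]
```

View pics/v7.png

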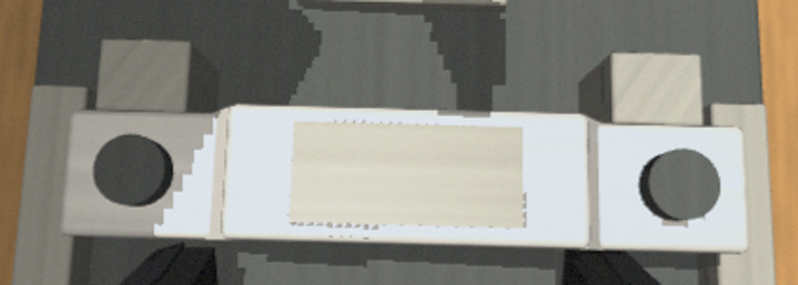

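Right end loaded against its post; now the left end.

Emit:
play_rows(
  targets=[
    {"claw": -1, "x": 0, "y": 0, "z": 0, "rx": 0, "ry": 0, "rz": -0.01},
    {"claw": -1, "x": 0, "y": 0, "z": 0, "rx": 0, "ry": 0, "rz": -0.02},
    {"claw": -1, "x": 0, "y": 0, "z": 0, "rx": 0, "ry": 0, "rz": -0.03},
    {"claw": -1, "x": 0, "y": 0, "z": 0, "rx": 0, "ry": 0, "rz": -0.03},
  ],
)

```text
time_s: 5.35
eef_pos: [528.7, -4.8, 23.8]
eef_rot: [[-0.009, 1.0, -0.0], [0.909, 0.008, 0.418], [0.418, 0.003, -0.909]]
ft_force: [-1.8, -18.1, 0.7]
finger_gap: 0.998
```

Run:
```python
from h import *
s=manip.observe(); print(s["eef_pos"],s["ft_force"],s["torque"],s["eef_rot"][1])
```

```text
[528.71942348  -4.83689675  23.82720966] [ -1.81955121 -18.08506475   0.72972962] [-2.64199927  0.31892274  1.0390424 ] [0.90852523 0.00823853 0.41774876]
```

Emit:
play_rows(
  targets=[
    {"claw": -1, "x": 0, "y": 0, "z": 0, "rx": 0, "ry": 0, "rz": 0.01},
    {"claw": -1, "x": 0, "y": 0.005, "z": 0, "rx": 0, "ry": 0, "rz": 0.012},
    {"claw": -1, "x": 0, "y": 0.005, "z": 0, "rx": 0, "ry": 0, "rz": 0.012},
  ],
)

```text
time_s: 5.6
eef_pos: [528.9, -4.3, 23.8]
eef_rot: [[-0.025, 1.0, -0.008], [0.908, 0.026, 0.418], [0.418, 0.003, -0.908]]
ft_force: [-1.9, -19.2, 1.6]
finger_gap: 1.0
```

Run:
```python
from h import *
s=manip.observe(); print(s["eef_pos"],s["ft_force"],s["torque"],s["eef_rot"][1])
```

```text
[528.93782766  -4.33449006  23.81042942] [ -1.85904141 -19.20815055   1.57951281] [-2.73119896  0.35260837  0.21814947] [0.90811828 0.02606412 0.41790172]
```

Both ends are firm at about 19 N with the load balanced, so the bridge is home. Backing off, rising, setting the tool upright and shutting the fingers.

Emit:
play_rows(
  targets=[
    {"claw": -1, "x": 0, "y": -0.1, "z": 0, "rx": 0, "ry": 0, "rz": 0},
    {"claw": -1, "x": 0, "y": -0.35, "z": 0.05, "rx": 0, "ry": 0, "rz": 0},
    {"claw": -1, "x": 0, "y": -0.4, "z": 0.35, "rx": 0, "ry": 0, "rz": 0},
    {"claw": 1, "x": 0, "y": -0.4, "z": 0.7, "rx": 0, "ry": 0, "rz": 0},
    {"claw": 1, "x": 0, "y": -0.4, "z": 1, "rx": 0, "ry": 0, "rz": 0},
    {"claw": 1, "x": 0, "y": -0.4, "z": 1, "rx": 0, "ry": 0, "rz": 0},
  ],
)

```text
time_s: 6.1
eef_pos: [529.9, -42.2, 128.8]
eef_rot: [[-0.027, 1.0, -0.004], [0.907, 0.027, 0.421], [0.421, 0.008, -0.907]]
ft_force: [0.5, -0.2, 0.9]
finger_gap: 0.792
```

Emit:
play_rows(
  targets=[
    {"claw": 1, "x": 0, "y": 0, "z": 0.35, "rx": -0.07, "ry": 0, "rz": 0},
    {"claw": 1, "x": 0, "y": 0, "z": 0.7, "rx": -0.14, "ry": 0, "rz": 0},
    {"claw": 1, "x": 0, "y": 0, "z": 0.9, "rx": -0.21, "ry": 0, "rz": 0},
    {"claw": 1, "x": 0, "y": 0, "z": 0.9, "rx": -0.278, "ry": 0, "rz": 0},
    {"claw": 1, "x": 0, "y": 0, "z": 0.9, "rx": -0.278, "ry": 0, "rz": 0},
    {"claw": 1, "x": 0, "y": 0, "z": 0.9, "rx": -0.278, "ry": 0, "rz": 0},
  ],
)

```text
time_s: 6.6
eef_pos: [527.6, -40.2, 212.8]
eef_rot: [[-0.027, 1.0, -0.013], [1.0, 0.027, 0.003], [0.004, -0.013, -1.0]]
ft_force: [-0.1, -0.1, -0.5]
finger_gap: 0.34
```

Run:
```python
from h import *
s=manip.observe(); print(s["time_s"],s["eef_pos"],s["ft_force"],np.round(s["eef_rot"],3).tolist(),s["finger_gap"])
w=manip.get_image("wrist"); c=cal("wrist"); np.savez("w3.npz",K=c[0],R=c[1],t=c[2]); cv2.imwrite("pics/w3.png",w)
sc=manip.get_image("scene"); cv2.imwrite("pics/scene3.png",sc)
o=np.zeros((600,800,3),np.uint8); o[:,:]=cv2.resize(w,(800,600),interpolation=2)
o[300:600,401:800]=cv2.resize(sc[175:275,212:345],(399,300),interpolation=2); cv2.imwrite("pics/v8.png",o)
```

```text
6.6 [527.57522225 -40.19009704 212.8411943 ] [-0.10006869 -0.14256976 -0.5155974 ] [[-0.027, 1.0, -0.013], [1.0, 0.027, 0.003], [0.004, -0.013, -1.0]] 0.33973138563909394
```

View pics/v8.png

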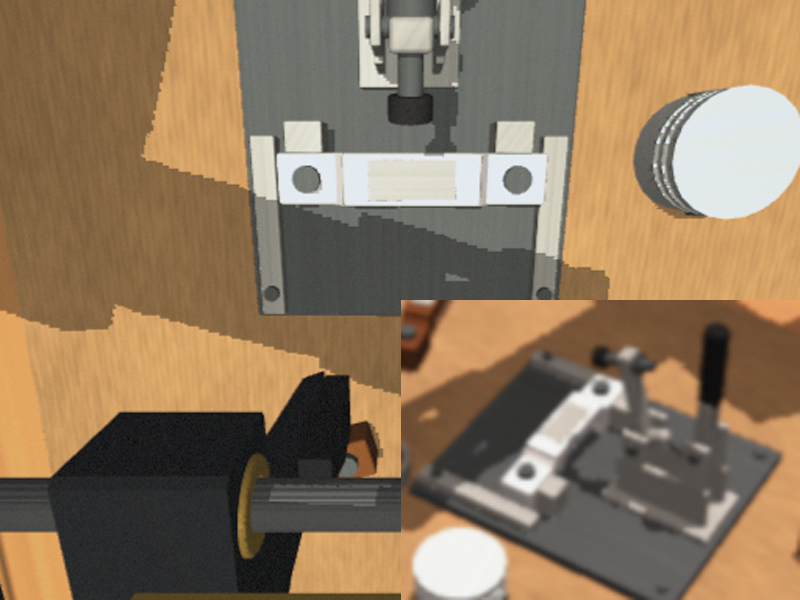

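The bridge's front edge is flush with both posts, at (300,152) and (515,152). The inset shows the handle upright. Moving over the arm to behind the grip.

Emit:
play_rows(
  targets=[
    {"claw": 1, "x": 0, "y": 0.25, "z": 0, "rx": 0, "ry": 0, "rz": 0},
    {"claw": 1, "x": 0, "y": 0.5, "z": 0, "rx": 0, "ry": 0, "rz": 0},
    {"claw": 1, "x": 0, "y": 0.75, "z": 0, "rx": 0, "ry": 0, "rz": 0},
    {"claw": 1, "x": 0, "y": 1, "z": 0, "rx": 0, "ry": 0, "rz": 0},
    {"claw": 1, "x": 0, "y": 1, "z": 0, "rx": 0, "ry": 0, "rz": 0},
    {"claw": 1, "x": 0, "y": 1, "z": 0, "rx": 0, "ry": 0, "rz": 0},
  ],
)

```text
time_s: 7.2
eef_pos: [527.8, 58.5, 212.7]
eef_rot: [[-0.025, 1.0, -0.013], [1.0, 0.025, 0.001], [0.002, -0.013, -1.0]]
ft_force: [0.7, -0.8, 0.1]
finger_gap: 0.005
```

Emit:
play_rows(
  targets=[
    {"claw": 1, "x": 0, "y": 0.2, "z": -0.1, "rx": 0, "ry": 0, "rz": 0},
    {"claw": 1, "x": 0, "y": 0.4, "z": -0.23, "rx": 0, "ry": 0, "rz": 0},
    {"claw": 1, "x": 0, "y": 0.5, "z": -0.23, "rx": 0, "ry": 0, "rz": 0},
    {"claw": 1, "x": 0, "y": 0.55, "z": -0.23, "rx": 0, "ry": 0, "rz": 0},
    {"claw": 1, "x": 0, "y": 0.55, "z": -0.23, "rx": 0, "ry": 0, "rz": 0},
  ],
)

```text
time_s: 7.62
eef_pos: [528.3, 113.3, 191.0]
eef_rot: [[-0.025, 1.0, -0.011], [1.0, 0.025, 0.0], [0.0, -0.011, -1.0]]
ft_force: [-0.4, 0.2, -0.8]
finger_gap: 0.003
```

Run:
```python
from h import *
s=manip.observe(); p=s["eef_pos"];print(s["time_s"],p,s["ft_force"],s["finger_gap"])
for piv in(150.,):
  for th in np.arange(0.1,1.61,.1):
    y=piv+98*np.sin(th)-10*np.cos(th)-9; z=91.5+98*np.cos(th)+10*np.sin(th); print(round(th,2),((y-p[1])/100).round(2),((z-p[2])/100).round(2))
```

```text
7.6167 [528.31946187 113.30150796 191.03175176] [-0.44524243  0.20456751 -0.78104828] 0.0030590533145596626
0.1 0.28 -0.01
0.2 0.37 -0.01
0.3 0.47 -0.03
0.4 0.57 -0.05
0.5 0.66 -0.09
0.6 0.75 -0.13
0.7 0.83 -0.18
0.8 0.91 -0.24
0.9 0.98 -0.31
1.0 1.05 -0.38
1.1 1.11 -0.46
1.2 1.15 -0.55
1.3 1.19 -0.64
1.4 1.23 -0.73
1.5 1.25 -0.83
1.6 1.26 -0.92
```

Emit:
play_rows(
  targets=[
    {"claw": 1, "x": 0, "y": 0.15, "z": 0, "rx": 0, "ry": 0, "rz": 0},
    {"claw": 1, "x": 0, "y": 0.22, "z": 0, "rx": 0, "ry": 0, "rz": 0},
    {"claw": 1, "x": 0, "y": 0.28, "z": -0.01, "rx": 0, "ry": 0, "rz": 0},
    {"claw": 1, "x": 0, "y": 0.37, "z": -0.01, "rx": 0, "ry": 0, "rz": 0},
    {"claw": 1, "x": 0, "y": 0.47, "z": -0.03, "rx": 0, "ry": 0, "rz": 0},
    {"claw": 1, "x": 0, "y": 0.57, "z": -0.05, "rx": 0, "ry": 0, "rz": 0},
  ],
)

```text
time_s: 8.12
eef_pos: [528.1, 170.8, 185.8]
eef_rot: [[-0.024, 1.0, -0.011], [1.0, 0.024, -0.0], [-0.0, -0.011, -1.0]]
ft_force: [-0.8, -3.6, -0.8]
finger_gap: 0.003
```

Emit:
play_rows(
  targets=[
    {"claw": 1, "x": 0, "y": 0.09, "z": -0.04, "rx": 0, "ry": 0, "rz": 0},
    {"claw": 1, "x": 0, "y": 0.18, "z": -0.08, "rx": 0, "ry": 0, "rz": 0},
    {"claw": 1, "x": 0, "y": 0.26, "z": -0.13, "rx": 0, "ry": 0, "rz": 0},
    {"claw": 1, "x": 0, "y": 0.34, "z": -0.19, "rx": 0, "ry": 0, "rz": 0},
    {"claw": 1, "x": 0, "y": 0.41, "z": -0.26, "rx": 0, "ry": 0, "rz": 0},
    {"claw": 1, "x": 0, "y": 0.48, "z": -0.33, "rx": 0, "ry": 0, "rz": 0},
  ],
)

```text
time_s: 8.62
eef_pos: [527.9, 219.4, 151.9]
eef_rot: [[-0.025, 1.0, -0.011], [1.0, 0.025, -0.0], [0.0, -0.011, -1.0]]
ft_force: [-0.2, -2.3, 1.1]
finger_gap: 0.01
```

Run:
```python
from h import *
s=manip.observe(); p=s["eef_pos"];print(s["time_s"],p,s["ft_force"])
sc=manip.get_image("scene"); cv2.imwrite("pics/v9.png",cv2.resize(sc[130:290,190:370],(675,600),interpolation=2))
```

```text
8.6167 [527.87666835 219.36559955 151.85717628] [-0.22748414 -2.29717389  1.0846525 ]
```

View pics/v9.png

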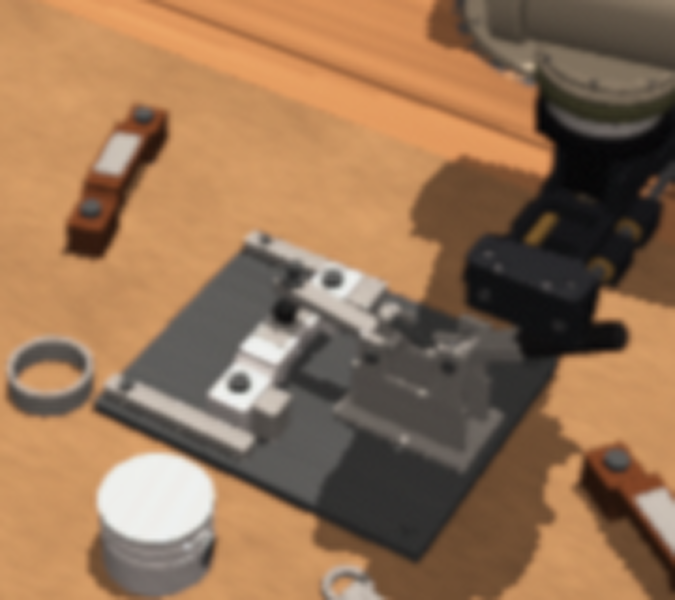

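The handle is at about 1.0 rad and the arm has come down to the bridge's crown. Pushing on past dead centre.

Emit:
play_rows(
  targets=[
    {"claw": 1, "x": 0, "y": 0.06, "z": -0.08, "rx": 0, "ry": 0, "rz": 0},
    {"claw": 1, "x": 0, "y": 0.1, "z": -0.17, "rx": 0, "ry": 0, "rz": 0},
    {"claw": 1, "x": 0, "y": 0.14, "z": -0.26, "rx": 0, "ry": 0, "rz": 0},
    {"claw": 1, "x": 0, "y": 0.18, "z": -0.35, "rx": 0, "ry": 0, "rz": 0},
    {"claw": 1, "x": 0, "y": 0.19, "z": -0.4, "rx": 0, "ry": 0, "rz": 0},
    {"claw": 1, "x": 0, "y": 0.2, "z": -0.45, "rx": 0, "ry": 0, "rz": 0},
  ],
)

```text
time_s: 9.17
eef_pos: [528.1, 238.8, 107.0]
eef_rot: [[-0.025, 1.0, -0.011], [1.0, 0.025, 0.0], [0.0, -0.011, -1.0]]
ft_force: [-0.4, 1.0, -0.2]
finger_gap: 0.004
```

Emit:
play_rows(
  targets=[
    {"claw": 1, "x": 0, "y": 0.01, "z": -0.03, "rx": 0, "ry": 0, "rz": 0},
    {"claw": 1, "x": 0, "y": 0.01, "z": -0.05, "rx": 0, "ry": 0, "rz": 0},
    {"claw": 1, "x": 0, "y": 0.01, "z": -0.05, "rx": 0, "ry": 0, "rz": 0},
  ],
)

```text
time_s: 9.42
eef_pos: [528.0, 239.5, 102.4]
eef_rot: [[-0.025, 1.0, -0.011], [1.0, 0.025, -0.0], [0.0, -0.011, -1.0]]
ft_force: [0.5, 0.5, -0.5]
finger_gap: 0.004
```

Emit:
play_rows(
  targets=[
    {"claw": 1, "x": 0, "y": 0, "z": -0.01, "rx": 0, "ry": 0, "rz": 0},
    {"claw": 1, "x": 0, "y": 0, "z": -0.02, "rx": 0, "ry": 0, "rz": 0},
    {"claw": 1, "x": 0, "y": 0, "z": -0.02, "rx": 0, "ry": 0, "rz": 0},
  ],
)

```text
time_s: 9.67
eef_pos: [528.3, 239.6, 101.8]
eef_rot: [[-0.025, 1.0, -0.01], [1.0, 0.025, 0.0], [0.0, -0.01, -1.0]]
ft_force: [-2.0, -1.3, 6.1]
finger_gap: 0.005
```

Emit:
play_rows(
  targets=[
    {"claw": 1, "x": 0, "y": 0, "z": -0.007, "rx": 0, "ry": 0, "rz": 0},
    {"claw": 1, "x": 0, "y": 0, "z": -0.007, "rx": 0, "ry": 0, "rz": 0},
  ],
)

```text
time_s: 9.83
eef_pos: [528.4, 239.6, 101.7]
eef_rot: [[-0.025, 1.0, -0.009], [1.0, 0.025, 0.0], [0.0, -0.009, -1.0]]
ft_force: [-4.0, -2.2, 10.9]
finger_gap: 0.006
```

A hard stop at z 101.7 matches a level grip top of 101.5. Backing straight up and away.

Emit:
play_rows(
  targets=[
    {"claw": 1, "x": 0, "y": 0, "z": 0.1, "rx": 0, "ry": 0, "rz": 0},
    {"claw": 1, "x": 0, "y": 0, "z": 0.4, "rx": 0, "ry": 0, "rz": 0},
    {"claw": 1, "x": 0, "y": 0, "z": 0.75, "rx": 0, "ry": 0, "rz": 0},
    {"claw": 1, "x": 0, "y": 0, "z": 1, "rx": 0, "ry": 0, "rz": 0},
    {"claw": 1, "x": -0.35, "y": 0, "z": 1, "rx": 0, "ry": 0, "rz": 0},
    {"claw": 1, "x": -0.7, "y": 0, "z": 1, "rx": 0, "ry": 0, "rz": 0},
    {"claw": 1, "x": -1, "y": 0, "z": 1, "rx": 0, "ry": 0, "rz": 0},
    {"claw": 1, "x": -1, "y": 0, "z": 1, "rx": 0, "ry": 0, "rz": 0},
    {"claw": 1, "x": -1, "y": 0, "z": 1, "rx": 0, "ry": 0, "rz": 0},
  ],
)

```text
time_s: 10.58
eef_pos: [427.5, 239.8, 201.1]
eef_rot: [[-0.025, 1.0, -0.009], [1.0, 0.025, 0.0], [0.001, -0.009, -1.0]]
ft_force: [0.1, 0.0, -0.9]
finger_gap: 0.006
```

Run:
```python
from h import *
s=manip.observe(); print(s["time_s"],s["eef_pos"],s["ft_force"])
sc=manip.get_image("scene"); sd=manip.get_image("side")
o=np.zeros((600,800,3),np.uint8); o[:,:399]=cv2.resize(sc[150:290,220:313+0],(399,600),interpolation=2) if 0 else cv2.resize(sc[170:290,210:350],(399,342),interpolation=2).repeat(1,0)[:342].copy() if 0 else 0
o[:300]=cv2.resize(sc[165:285,195:515],(800,300),interpolation=2); o[300:]=cv2.resize(sd[165:285,95:415],(800,300),interpolation=2)
cv2.imwrite("pics/v10.png",o)
```

```text
10.5833 [427.5187106  239.78269878 201.07334208] [ 0.07114983  0.04797318 -0.89999955]
```

View pics/v10.png

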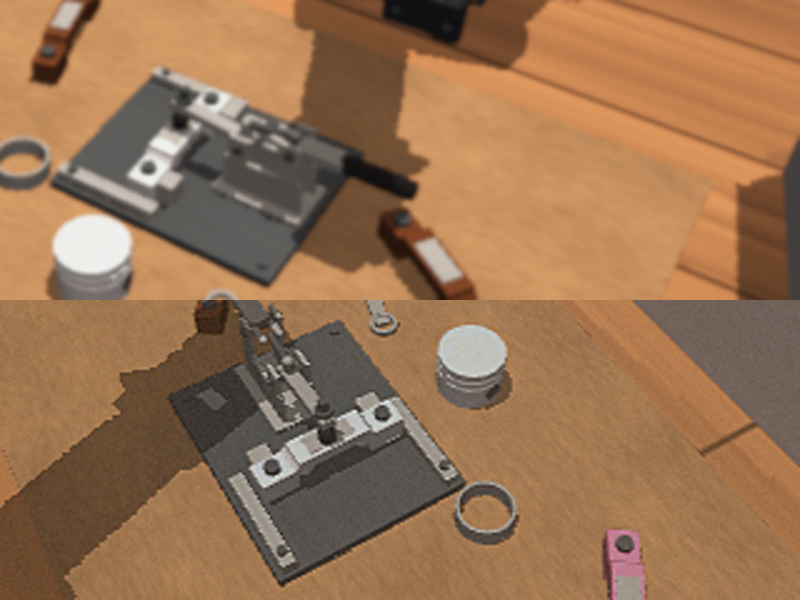

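Top (scene): the handle is level, grip end at (410,185), and the robot is clear. Bottom (side): the bridge sits on both posts at (260,455) and (370,402), with the spindle foot on the crown at (327,430). Nothing else has moved. Handing in.

```bash
python3 -c "
from plant import manip
print(manip.close_job())"
```

```text
the job is handed in; nothing more can be done
None
```

The bridge is home against both stop posts, the clamp is locked on it, and the job is handed in at about 10.7 s of the 54 s allowed.

- **Bridge:** I pushed both feet at once with the open fingers. This squared it up and it slid at about 6 N without jamming. At the posts I pressed the right end, then the left; each stood firm at about 18–20 N, and a final even push of 19 N was close to balanced. The wrist picture before clamping showed the front edge flush with both posts.
- **Clamp:** I pushed the handle over with shut fingers until it hit a hard stop at z = 101.7 mm (101.5 expected for a level grip), with 11 N at the end. After I backed off, the pictures showed the handle still level and the spindle foot on the crown. The wrist force read about zero.
- **Bystanders:** nothing visible in the last pictures had moved.

**Failed or weak checks:** my first move call was refused for missing keys, and nothing moved. One side view during the push was blocked by the arm. Corner measurements of the bed from the different views disagreed by up to about 10 mm, so I relied on the wrist view and contact forces instead.

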